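# Count along the tin rack and push the tin into the third gap

### The job

Count off the gaps of the wooden tin rack by touch: with the fingers closed, set the fingertips lightly on the rack's top rail above the leftmost gap (left as seen from the robot; a gap counts whether it is empty or filled) and run them along the rail to the right, stopping above the third gap without going on to the fourth. Then lift off and push the squat tin that stands in front of the rack along the worktop into that third gap, upright and fully home against the back stop. Do not pick the tin up, put it into no other gap, and leave the spice jar and salt shaker in the rack and the mug where they stand.

Things in the scene. Friction and masses are not known exactly. Their poses are not given: they have to be found in the camera images.
- rack: Wooden tin rack, fixed, 392 mm wide. Origin: on the worktop, mid width, at the front face of the back stop; x points into the rack, y to its left, z up; yaw within 0.08 rad. Four gaps 88 mm wide, open in front and above, floor the worktop, centres y = +144, +48, -48, -144 mm. Dividers 46 mm high reach forward to x = -52 mm. Back stop 12 to 46 mm high; a tin that is home has its axis at x = -38 mm.
- rail1: Piece of the straight level top rail above the first (leftmost) gap, 88 mm long, 14 mm wide and thick, rigid. Origin: middle of its flat top, 120 mm above the worktop and 7 mm behind the front face of the back stop. Axes as the rack's. Between the pieces stand dark uprights 8 mm wide, flush with the top.
- rail2: The same piece of the top rail above the second gap. A wall cabinet hangs above, 0.46 m over the worktop and some 80 mm behind the rail, its door handles nearer still: lean the wrist back towards the robot over the rail.
- rail3: The same piece of the top rail above the third gap. Origin: middle of its top.
- rail4: The same piece of the top rail above the fourth (rightmost) gap; not to be touched.
- tin: Squat closed food tin with a picture of tomatoes, loose, 75 mm diameter, 58 mm high, about 0.26 kg (varies by a quarter), stands upright on the worktop in front of the rack's dividers. Origin: centre of its underside.
- spice_jar: Glass spice jar with a dark lid, 41 mm diameter, 105 mm high, loose; stands in the first or the fourth gap near the back stop (the salt shaker in the other). To be left alone. Origin: centre of its underside.
- salt_shaker: Glass salt shaker with a grey top, 44 mm diameter, 90 mm high, loose; stands in the first or the fourth gap near the back stop. To be left alone. Origin: centre of its underside.
- mug: Grey mug, 97 mm over the handle, 80 mm high, loose, to the left of the rack. To be left alone. Origin: under the middle of its outline with handle.
Mind the look-alikes: they are no part of the job. Leave any blue or turquoise look-alike of the tin alone.

How it is judged:
On the way, in this order (a step that is already met when the one before it is completed fails the run):
1. the fingers touch the top rail above the first gap from the left (contact force between the fingers and rail1 above 0.3 N and contact force between the fingers and rail2 below 0.1 N and contact force between the fingers and rail3 below 0.1 N), for 0.05 s.
2. still touching, the fingers pass from the first gap to the second (contact force between the fingers and rack above 0.3 N and y of the grasp point in the frame of rack between 0.085 and 0.107 m), for 0.02 s.
3. still touching, they pass above the second gap (contact force between the fingers and rail2 above 0.3 N and y of the grasp point in the frame of rack between 0.037 and 0.059 m), for 0.02 s.
4. still touching, they pass from the second gap to the third (contact force between the fingers and rack above 0.3 N and y of the grasp point in the frame of rack between -0.011 and 0.011 m), for 0.02 s.
5. they touch the rail above the third gap (contact force between the fingers and rail3 above 0.3 N and y of the grasp point in the frame of rack between -0.08 and -0.024 m), for 0.05 s.
6. the tin enters the third gap (x of tin in the frame of rack above -0.07 m and y of tin in the frame of rack between -0.06 and -0.036 m), for 0.05 s.
At the end, for the whole second after the job is handed in: The tin stands upright on the worktop at rest in the third gap from the left, against the back stop (within 6 mm) and between that gap's dividers; the spice jar, the salt shaker and the mug are within 20 mm of where they stood (x of tin in the frame of rack above -0.044 m and y of tin in the frame of rack between -0.06 and -0.036 m and angle between tin's own z axis and vertical below 0.08 rad and height (world z) of tin below 0.006 m and linear speed of tin below 0.02 m/s and distance of each of spice_jar, salt_shaker, mug from where it was at the start of the episode below 0.02 m); the robot touches nothing.
It fails at once if the fingers run on to the rail above the fourth gap (contact force between the fingers and rail4 above 0.3 N).
It fails at once if the rail is pressed hard (over 40 N) (contact force between the fingers and rail1 above 40 N or contact force between the fingers and rail2 above 40 N or contact force between the fingers and rail3 above 40 N).
It fails at once if the tin is lifted more than 12 mm or tipped over (height (world z) of tin above 0.012 m or angle between tin's own z axis and vertical above 0.35 rad).
It fails at once if the tin is pushed into another gap (x of tin in the frame of rack above -0.075 m and (y of tin in the frame of rack above -0.018 m or y of tin in the frame of rack below -0.078 m)).
It fails at once if the spice jar, the salt shaker or the mug is displaced by more than 20 mm (distance of any of spice_jar, salt_shaker, mug from where it was at the start of the episode above 0.02 m).
It also fails if it takes over 64 s, if anything falls off the work surface, if the arm or the gripper's body presses on something with over 40 N, if the wrist force passes 120 N, or if a joint passes its speed limit or range.

### The arm

A 7-joint arm with a two-finger parallel gripper is mounted at the origin on a cart in front of the work surface, level with it; the furniture and walls round the work are solid. World frame = base frame: x ahead of the robot, y to its left, z up, the work surface at z = 0. Lengths are in m, angles in rad, forces in N, time in s.
With the tool pointing down it reaches from about 0.4 to 0.85 m from the base axis. Payload 10.4 kg.
Tool frame: the origin (TCP) lies on the centre line of the jaws, within the pads' length; the fingertips stand 14 mm ahead of it and the grasp point (between the pads) lies 5 mm behind it (manip.tip_reach is the distance from the TCP to the fingertips, in m); z points along the fingers, y is the line along which they close (so a half turn about z gives the same grasp; the last joint's range is limited). The gripper opens to 85 mm and grips with 20 to 120 N. Pads are 22 mm wide; open, the fingers measure 114 mm over their backs; the gripper's body (76 mm by 85 mm) begins 54 mm behind the grasp point. The pads swing forward as they close: fully open they stand 13 mm farther back than shut.
Start: joints at [-1.236, 0.332, -0.065, 1.46, 0.022, 1.35, -0.088], TCP at [0.219, 0.585, 0.245] pointing down, gripper open.
Joint ranges: [-2.6, 2.6], [-0.5, 2.12], [-1.47, 1.34], [0.16, 2.42], [-1.27, 4.41], [0.06, 2.06], [-2.6, 2.6]. Speed limits (rad/s): [2.22, 2.22, 2.79, 2.79, 3.14, 3.14, 3.14].

### API

Orientations are given as a unit quaternion [x, y, z, w].
In Python, from workcell import manip gives the robot as it stands.
- The arm moves only by the shell command python3 -m pendant 'ROWS' [FORCE]. ROWS is JSON, a list of rows, each a list of 7 numbers: the shift along the tool's x, y, z in units of 50 mm (1.0 is 50 mm), then the turn, a rotation vector about the tool's x, y, z in units of 8 degrees (1.0 is 8 degrees), then the opening, from -1 (shut) to 1 (fully open), so that 0 is half open. In form: [[dx, dy, dz, ax, ay, az, jaw], ...]. A call has exactly 10 rows; each row is the pose to reach, as a shift and turn from the pose commanded when the call began, along the tool's axes at that moment; what a row does not reach only later rows make up. A row lasts 1/8 s, in which the tool goes at most 62.5 mm and 10.7 degrees, less where a joint would pass 70% of its speed; a pose out of reach is approached as far as the arm can. A call with a gripper value outside its range is refused whole. The fingers move at their own pace and stop on an object; FORCE is the grip in N (left out, the last holds). Time passes only in rows, so rows that repeat a pose let the fingers close, or fill a call up. It gives the time, the measured TCP pose, the force, the opening and the grip force at its end, in the units of the state.
- manip.get_obs(): the state, without advancing time (a new reading comes with each control period).
- manip.camera(name): name is "scene" or "top" or "wrist"; returns (picture, depth): 420x560x3 uint8, red, green, blue; 420x560 float32, m along the optical axis (not along the pixel's ray), 0 where there is no reading.
- manip.get_calibration(name): a dict with "fx", "fy", "cx", "cy" (pixels), "D" ([k1, k2, p1, p2, k3] as OpenCV has them; the pictures are not rectified), "xyz" and "orientation" of the camera in the world. Camera axes: x right, y up, looking along -z (the intrinsics and any distortion apply to the point x, -y, -z); pixel columns grow to the right and rows downward; lengths in m; the calibration is good to about 2 mm. A picture is of the moment at which its call begins: read the wrist's pose just before it. get_calibration takes no time and is no camera call; for the wrist camera it gives the pose at the moment of the call.
- manip.hand_in(): hands the job in; it is judged then, once.
Trained networks look in the newest picture that a camera, given by its name, has taken for a name from the list of things; names that differ only in an ending like _2 or _b are one class to them, and where a whole thing is asked for, a point or a joint stands for the part that bears it (a point fixed in the world has none). Each returns a list of dicts, best first, with "p" (0 to 1); they miss things now and then, are a little off and sometimes report something else, mostly with a low value. They report only what shows in the picture. A call takes as long as a camera call. They do not tell look-alikes from the thing itself.
- manip.find_in(thing, camera): "box" ([left, top, right, bottom] in pixels, round what is visible of it).
- manip.trace(thing, camera): "pixels" (420x560 bool, what is visible of it) and "box" ([left, top, right, bottom] in pixels, round what is visible of it).
- manip.tip_of(thing, camera): "pixel" ([column, row] in pixels: a listed point, or the origin of a listed thing).
The state is a dict: "clock": time; "joint_pos": joint angles; "joint_velocities": joint speeds; "tau": joint torques, N m; "position": TCP position; "ee_rot": TCP orientation; "ft_force": force on the tool from outside, world axes, zero at the start; "torque": the same for the moment, N m; "grip_width": opening from 0.0 (shut) to 1.0 (fully open); "grasp_force": force on a finger pad.
Only numpy, scipy, OpenCV 4.12 (cv2) and the standard library are available. Lean on these libraries where they do the work, as an engineer would, in place of code of your own. Each camera call takes 0.05 s, during which the arm holds its last target. There are 200 camera calls.

## Working session

There is one attempt and no reset: what is moved stays moved. The work goes in short steps, Python scripts to look and compute and a shell command to move; the robot and the scene stay as the last step left them, time stands still between calls to the robot, and variables do not carry over. Pictures are saved under pics/ and viewed, at most 10 in all, crops included, and the job is handed in when it is done.

```bash
ls; mkdir -p pics; python3 - <<'E'
from workcell import manip
import cv2,numpy as np
print(manip.get_obs(), manip.tip_reach)
for c in ("scene","top"):
    p,d=manip.camera(c); np.save(f"pics/{c}_d.npy",d)
    cv2.imwrite(f"pics/{c}0.png",p[:,:,::-1]); print(c,manip.get_calibration(c))
    for t in ("tin","rail1","rail2","rail3","rail4","rack","spice_jar","salt_shaker","mug"):
        print(t,[(r['p'],np.round(r['pixel'],1)) for r in manip.tip_of(t,c)][:3],[np.round(r['box']) for r in manip.find_in(t,c)][:3])
E
```

```text
pics
{'clock': 0.0, 'joint_pos': array([-1.23557021,  0.33284868, -0.06469524,  1.4609731 ,  0.02160763,
        1.34985108, -0.08849143]), 'joint_velocities': array([-0.00036949, -0.00026417,  0.00054851, -0.00037339,  0.0002291 ,
       -0.00078771, -0.00096965]), 'tau': array([-5.09312322e-04, -6.25454521e+01,  4.86475567e-02, -3.91608953e+01,
        1.61726447e-02,  9.72839567e-03,  2.18458314e-05]), 'position': array([0.21878423, 0.58507864, 0.2445152 ]), 'ee_rot': array([ 1.77946559e-01,  9.84039909e-01, -6.86738065e-04, -8.70703220e-05]), 'ft_force': array([ 0.51832386, -0.53724621,  0.09518095]), 'torque': array([-0.01192017,  0.03138883,  0.03282189]), 'grasp_force': 0.0, 'grip_width': 0.9983151799739202} 0.014
scene {'fx': 524.685951325262, 'fy': 524.685951325262, 'cx': 281.8771598523183, 'cy': 212.13615905114946, 'D': array([-0.02563293,  0.        ,  0.        ,  0.        ,  0.        ]), 'xyz': array([ 0.09025182, -0.71288985,  1.11806108]), 'orientation': array([ 0.36831605, -0.08764384, -0.22585631,  0.89758051])}
tin [(0.88, array([257.7, 193.4])), (0.66, array([295
[... 2171 characters left out ...]
189.])]
rail3 [(0.75, array([424.1, 185. ])), (0.63, array([307.7, 185.6])), (0.62, array([388. , 183.5]))] [array([294., 184., 328., 186.]), array([368., 183., 404., 189.]), array([408., 181., 438., 189.])]
rail4 [(0.75, array([424.1, 185. ])), (0.63, array([307.7, 185.6])), (0.62, array([388. , 183.5]))] [array([294., 184., 328., 186.]), array([368., 183., 404., 189.]), array([408., 181., 438., 189.])]
rack [(0.7, array([359.3, 199.3]))] [array([289., 176., 445., 213.])]
spice_jar [(0.64, array([413.4, 201.5]))] [array([407., 189., 433., 207.])]
salt_shaker [(0.57, array([303. , 205.7]))] [array([299., 197., 313., 212.])]
mug [(0.6, array([175.4, 228.8]))] [array([150., 219., 191., 248.])]
```

```bash
python3 - <<'E'
import cv2
a=cv2.imread("pics/scene0.png")[140:370,180:400]; cv2.imwrite("pics/s0c.png",cv2.resize(a,None,fx=2.6,fy=2.6,interpolation=2))
a=cv2.imread("pics/top0.png")[160:260,140:460]; cv2.imwrite("pics/t0c.png",cv2.resize(a,None,fx=2.5,fy=2.5,interpolation=2))
E
```

```text
(no output)
```

View pics/s0c.png

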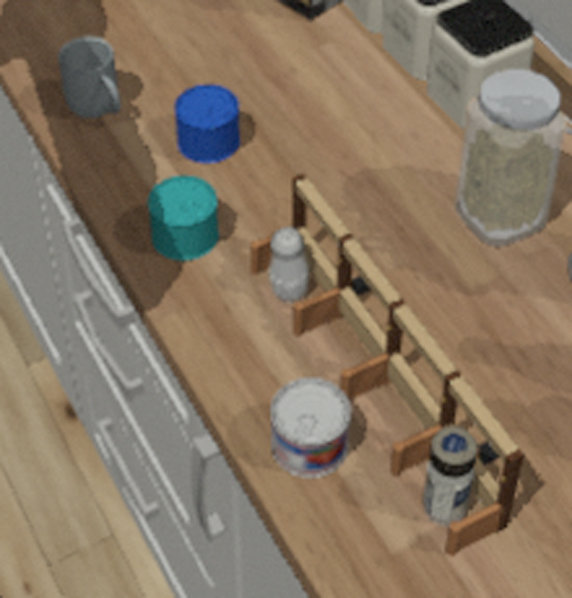

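View pics/t0c.png

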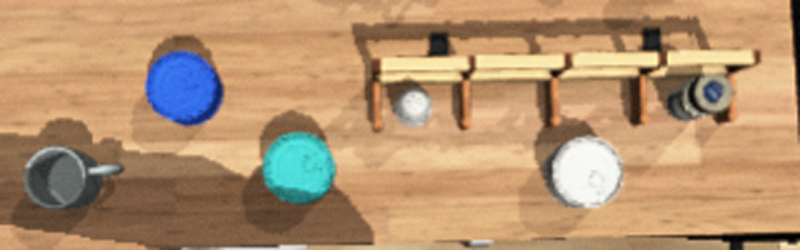

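The scene crop shows the rack with the salt shaker in gap 1 and the spice jar in gap 4. The tomato tin, at top-picture pixel (374,229), stands in front of the gap 2/3 dividers. The blue and teal look-alikes are to the left. Next I measure with depth.

```bash
cat > h.py <<'E'
import numpy as np,cv2
from workcell import manip
from scipy.spatial.transform import Rotation as R
def cloud(c,d,cal=None):
    k=cal or manip.get_calibration(c)
    K=np.array([[k['fx'],0,k['cx']],[0,k['fy'],k['cy']],[0,0,1.]])
    v,u=np.mgrid[0:420,0:560]
    n=cv2.undistortPoints(np.stack([u.ravel(),v.ravel()],1).astype(np.float64)[:,None],K,k['D'])[:,0]
    z=d.ravel()
    P=np.stack([n[:,0]*z,-n[:,1]*z,-z],1)
    W=R.from_quat(k['orientation']).apply(P)+k['xyz']
    W[z<=0]=np.nan
    return W.reshape(420,560,3)
def circ(q):
    A=np.c_[2*q,np.ones(len(q))]; s=np.linalg.lstsq(A,(q**2).sum(1),rcond=None)[0]
    return s[:2],np.sqrt(s[2]+s[0]**2+s[1]**2)
E
python3 - <<'E'
from h import *
for c,tb,rb in (("scene",(275,280,322,330),(285,200,395,330)),("top",(352,210,392,252),(285,170,450,200))):
    W=cloud(c,np.load(f"pics/{c}_d.npy"))
    t=W[tb[1]:tb[3],tb[0]:tb[2]].reshape(-1,3)
    fl=t[np.abs(t[:,2])<.012]; print(c,"floor z",np.median(fl[:,2]))
    s=t[np.abs(t[:,2]-.058)<.008]
    h=cv2.convexHull(s[:,:2].astype(np.float32))[:,0]
    print("tin top",len(s),np.median(s,0),cv2.minEnclosingCircle(h),circ(h.astype(float)))
    r=W[rb[1]:rb[3],rb[0]:rb[2]].reshape(-1,3)
    r=r[np.abs(r[:,2]-.12)<.007]
    vx,vy,x0,y0=cv2.fitLine(r[:,:2].astype(np.float32),cv2.DIST_HUBER,0,.001,.001).ravel()
    if vy<0: vx,vy=-vx,-vy
    s=(r[:,:2]-[x0,y0])@[vx,vy]; e=(r[:,:2]-[x0,y0])@[vy,-vx]
    print("rail",len(r),"z",np.median(r[:,2]),"yaw",np.arctan2(-vx,vy),"len",np.percentile(s,[0,1,99,100]),"perp",np.percentile(e,[1,50,99]))
    m=(s.min()+s.max())/2; print("mid",x0+vx*m,y0+vy*m)
W=cloud("top",np.load("pics/top_d.npy"))
print("front edge",W[200:300:6,330])
E
```

```text
scene floor z -0.0010009524246669121
tin top 601 [ 0.47015094 -0.06682986  0.05373219] ((0.4705796241760254, -0.06732633709907532), 0.03996991366147995) (array([ 0.47025462, -0.06617853]), np.float64(0.03812709465219482))
rail 923 z 0.1183730105177172 yaw -0.012707906 len [-0.17563897 -0.17333898  0.21121432  0.21878623] perp [-0.00950447 -0.00027802  0.23673389]
mid 0.5802875426119185 -0.03573145976073164
top floor z 0.00028088841196571845
tin top 630 [ 0.47195307 -0.06382009  0.0548111 ] ((0.4727455675601959, -0.06302286684513092), 0.03802774101495743) (array([ 0.47223913, -0.06305326]), np.float64(0.03719098706403907))
rail 905 z 0.12014137045353701 yaw -0.002687172 len [-0.19555579 -0.1913814   0.18912799  0.19390044] perp [-6.66084107e-03  2.69252110e-05  7.48283199e-03]
mid 0.5819459966216605 -0.03467069224614489
front edge [[ 5.57642274e-01  4.50700895e-02 -2.93894758e-03]
 [ 5.40333547e-01  4.61349141e-02  8.38910743e-04]
 [ 5.23549731e-01  4.67183747e-02  3.66876250e-04]
 [ 5.06680113e-01  4.74794157e-02  1.53342569e-03]
 [ 4.90143396e-01  4.77292973e-02 -1.89313403e-03]
 [ 4.73136628e-01  4.90874318e-02  4.80226239e-03]
 [ 4.56657554e-01  4.92038576e-02  2.08134368e-04]
 [ 4.40072554e-01  4.93963465e-02 -3.69421036e-03]
 [ 4.23440140e-01  5.03030783e-02 -9.76844618e-04]
 [ 4.06932410e-01  5.12367284e-02  2.05620994e-03]
 [ 3.58909518e-01 -4.54018245e-02 -9.08822864e-01]
 [ 3.29375872e-01 -4.32703989e-02 -8.99041714e-01]
 [ 2.98996041e-01 -4.31231155e-02 -9.07870993e-01]
 [ 2.69545716e-01 -4.14698735e-02 -9.02401639e-01]
 [ 2.40276421e-01 -3.98714424e-02 -8.97335683e-01]
 [ 2.10049620e-01 -3.93967016e-02 -9.02950403e-01]
 [ 1.79577712e-01 -3.90333568e-02 -9.09633965e-01]]
```

```bash
cat > u.py <<'E'
import sys
from h import *
# u.py x y z tiltdeg : units to TCP target, tool y=+world y, leaned back by tilt
x,y,z,t=map(float,sys.argv[1:5])
o=manip.get_obs(); p=o['position']; A=R.from_quat(o['ee_rot'])
T=R.from_matrix(np.array([[-1,0,0],[0,1,0],[0,0,-1.]]))*R.from_euler('y',-t,degrees=True)
s=A.inv().apply(np.array([x,y,z])-p)/.05; r=np.degrees((A.inv()*T).as_rotvec())/8
print("pos",p.round(4),"F",o['ft_force'].round(2),"t",o['clock'])
print("rows per tenth",(s/10).round(3),(r/10).round(3),"full",s.round(2),r.round(2))
E
python3 u.py .585 .10 .22 30
```

```text
pos [0.2189 0.5854 0.2454] F [-0.29 -0.53 -0.43] t 1.9
rows per tenth [-1.026 -0.653  0.051] [-0.067 -0.371 -0.25 ] full [-10.26  -6.53   0.51] [-0.67 -3.71 -2.5 ]
```

```bash
python3 -m pendant '[[-0.7,-0.4,0,0,-0.3,-0.2,-1],[-1.7,-1.1,0,-0.1,-0.7,-0.5,-1],[-2.7,-1.7,0,-0.2,-1.1,-0.7,-1],[-3.7,-2.3,0,-0.25,-1.5,-1,-1],[-4.7,-3,0,-0.3,-1.9,-1.25,-1],[-5.7,-3.6,0,-0.4,-2.3,-1.5,-1],[-6.7,-4.2,0,-0.5,-2.7,-1.75,-1],[-7.7,-4.9,0,-0.55,-3.1,-2,-1],[-8.6,-5.5,0.1,-0.6,-3.4,-2.25,-1],[-9.5,-6,0.2,-0.67,-3.71,-2.5,-1]]'; python3 u.py .585 .10 .16 30
```

```text
clock: 3.15
position: [0.5596, 0.1363, 0.2357]
ee_rot: [-0.0, 0.966, 0.0, 0.26]
ft_force: [1.0, 0.9, -0.4]
grip_width: -0.002
grasp_force: 0.0
pos [0.5596 0.1363 0.2357] F [ 1.03  0.87 -0.36] t 3.15
rows per tenth [ 0.032 -0.073  0.156] [ 0.     0.002 -0.   ] full [ 0.32 -0.73  1.56] [ 0.    0.02 -0.  ]
```

```bash
python3 -m pendant '[[0.05,-0.15,0.2,0,0,0,-1],[0.1,-0.3,0.5,0,0,0,-1],[0.15,-0.45,0.8,0,0,0,-1],[0.2,-0.6,1.1,0,0,0,-1],[0.28,-0.73,1.4,0,0,0,-1],[0.32,-0.73,1.56,0,0,0,-1],[0.32,-0.73,1.56,0,0,0,-1],[0.32,-0.73,1.56,0,0,0,-1],[0.32,-0.73,1.56,0,0,0,-1],[0.32,-0.73,1.56,0,0,0,-1]]'; python3 u.py .585 .10 .141 30; python3 - <<'E'
from h import *
for c in("wrist","scene"):
    p,d=manip.camera(c)
    if c=="scene": p=cv2.resize(p[180:370,250:420],None,fx=3,fy=3,interpolation=2)
    cv2.imwrite(f"pics/{c}1.png",p[:,:,::-1])
E
```

```text
clock: 4.4
position: [0.5839, 0.1018, 0.1601]
ee_rot: [0.0, 0.966, 0.0, 0.259]
ft_force: [-0.6, 0.7, 0.7]
grip_width: 0.002
grasp_force: 0.0
pos [0.5839 0.1018 0.1601] F [-0.55  0.66  0.73] t 4.4
rows per tenth [ 0.017 -0.004  0.034] [ 0.  0. -0.] full [ 0.17 -0.04  0.34] [ 0.  0. -0.]
```

View pics/wrist1.png

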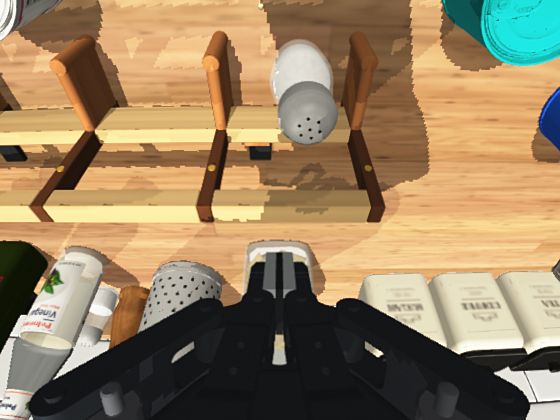

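View pics/scene1.png

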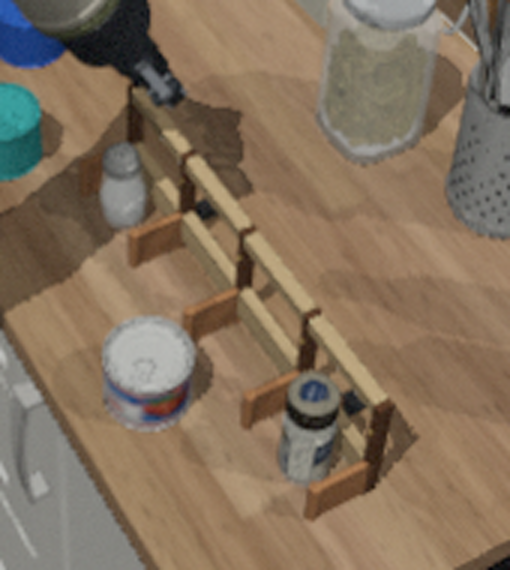

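The fingers (wrist picture, pixel 280,255) are over rail 1, which runs from column 212 to 370. To check fore/aft I measure the rail in the wrist depth.

```bash
python3 - <<'E'
from h import *
k=manip.get_calibration("wrist"); print(k['xyz'],manip.get_obs()['position'])
p,d=manip.camera("wrist"); W=cloud("wrist",d,k)
r=W[180:230,30:395].reshape(-1,3); r=r[np.abs(r[:,2]-.12)<.006]
b=np.round(r[:,1]/.02)
for q in np.unique(b):
    s=r[b==q]
    if len(s)>80: print(round(q*.02,3),np.percentile(s[:,0],[2,50,98]).round(4),np.median(s[:,2]).round(4))
print("y range",r[:,1].min(),r[:,1].max())
f=W[240:262,250:310].reshape(-1,3); f=f[f[:,2]>.125]; print("finger",len(f),np.nanmin(f,0),np.nanmax(f,0))
t=W[190:225,195:225]; print("upright1/2 y", np.nanmedian(W[205,200:212],0),np.nanmedian(W[205,372:380],0))
E
```

```text
[0.45174877 0.10159157 0.23179141] [0.58389631 0.1016412  0.15995894]
-0.04 [0.5735 0.5793 0.5871] 0.1191
-0.02 [0.5734 0.5774 0.5869] 0.1191
0.0 [0.5734 0.5773 0.5869] 0.119
0.02 [0.5736 0.577  0.5867] 0.1191
0.04 [0.5737 0.577  0.5867] 0.1192
0.06 [0.5738 0.5774 0.587 ] 0.1193
0.08 [0.5738 0.5776 0.5873] 0.1194
0.1 [0.5739 0.5775 0.5871] 0.1194
0.12 [0.574  0.578  0.5883] 0.1194
0.14 [0.5739 0.5781 0.5881] 0.1194
0.16 [0.574  0.5779 0.5879] 0.1192
y range -0.04678163630400321 0.16018890411540596
finger 270 [0.57315034 0.08987025 0.14578156] [0.58219101 0.11297185 0.15461351]
upright1/2 y [0.57455751 0.0614557  0.11791838] [0.57469667 0.15484257 0.11790105]
```

```bash
python3 -m pendant '[[0.04,0,0.08,0,0,0,-1],[0.08,0,0.16,0,0,0,-1],[0.12,0,0.24,0,0,0,-1],[0.16,0,0.32,0,0,0,-1],[0.175,0,0.35,0,0,0,-1],[0.185,0,0.365,0,0,0,-1],[0.19,0,0.38,0,0,0,-1],[0.19,0,0.38,0,0,0,-1],[0.19,0,0.38,0,0,0,-1],[0.19,0,0.38,0,0,0,-1]]'; python3 -m pendant '[[0.005,0,0.009,0,0,0,-1],[0.01,0,0.017,0,0,0,-1],[0.015,0,0.026,0,0,0,-1],[0.02,0,0.035,0,0,0,-1],[0.02,0,0.035,0,0,0,-1],[0.02,0,0.035,0,0,0,-1],[0.02,0,0.035,0,0,0,-1],[0.02,0,0.035,0,0,0,-1],[0.02,0,0.035,0,0,0,-1],[0.02,0,0.035,0,0,0,-1]]'
```

```text
clock: 5.8
position: [0.5852, 0.1016, 0.1386]
ee_rot: [0.0, 0.966, 0.0, 0.259]
ft_force: [-0.0, 0.1, -0.1]
grip_width: -0.005
grasp_force: 0.0
clock: 7.05
position: [0.5852, 0.1016, 0.1365]
ee_rot: [0.0, 0.966, -0.0, 0.259]
ft_force: [0.2, 0.2, 0.6]
grip_width: 0.001
grasp_force: 0.0
```

```bash
R='x'; python3 -m pendant '[[0.005,0,0.009,0,0,0,-1],[0.01,0,0.017,0,0,0,-1],[0.015,0,0.026,0,0,0,-1],[0.015,0,0.026,0,0,0,-1],[0.015,0,0.026,0,0,0,-1],[0.015,0,0.026,0,0,0,-1],[0.015,0,0.026,0,0,0,-1],[0.015,0,0.026,0,0,0,-1],[0.015,0,0.026,0,0,0,-1],[0.015,0,0.026,0,0,0,-1]]'
```

```text
clock: 8.3
position: [0.5854, 0.1017, 0.1359]
ee_rot: [0.0, 0.966, 0.0, 0.259]
ft_force: [-8.6, -2.0, 11.2]
grip_width: 0.002
grasp_force: 6.1
```

```bash
python3 -m pendant '[[0,-0.18,0,0,0,0,-1],[0,-0.36,0,0,0,0,-1],[0,-0.54,0,0,0,0,-1],[0,-0.72,0,0,0,0,-1],[0,-0.9,0,0,0,0,-1],[0,-1.08,0,0,0,0,-1],[0,-1.26,0,0,0,0,-1],[0,-1.44,0,0,0,0,-1],[0,-1.62,0,0,0,0,-1],[0,-1.8,0,0,0,0,-1]]'
```

```text
clock: 9.55
position: [0.586, 0.0118, 0.136]
ee_rot: [0.0, 0.966, 0.001, 0.26]
ft_force: [0.1, 4.3, 6.0]
grip_width: 0.0
grasp_force: 2.9
```

```bash
python3 -m pendant '[[0.003,-0.18,0.005,0,0,0,-1],[0.003,-0.36,0.005,0,0,0,-1],[0.003,-0.54,0.005,0,0,0,-1],[0.003,-0.72,0.005,0,0,0,-1],[0.003,-0.9,0.005,0,0,0,-1],[0.003,-1.08,0.005,0,0,0,-1],[0.003,-1.26,0.005,0,0,0,-1],[0.003,-1.44,0.005,0,0,0,-1],[0.003,-1.62,0.005,0,0,0,-1],[0.003,-1.8,0.005,0,0,0,-1]]'
```

```text
clock: 10.8
position: [0.5862, -0.078, 0.136]
ee_rot: [-0.0, 0.966, 0.0, 0.26]
ft_force: [0.5, 5.8, 7.4]
grip_width: -0.0
grasp_force: 3.8
```

```bash
python3 -m pendant '[[-0.12,0,-0.2,0,0,0,-1],[-0.3,0,-0.52,0,0,0,-1],[-0.45,0,-0.78,0,0,0,-1],[-0.6,0,-1.04,0,0,0,-1],[-0.6,0,-1.04,0,0,0,-1],[-0.6,0,-1.04,0,0,0,-1],[-0.6,0,-1.04,0,0,0,-1],[-0.6,0,-1.04,0,0,0,-1],[-0.6,0,-1.04,0,0,0,-1],[-0.6,0,-1.04,0,0,0,-1]]'; python3 u.py .471 .015 .15 0;
```

```text
clock: 12.05
position: [0.585, -0.0784, 0.1947]
ee_rot: [0.0, 0.966, -0.0, 0.259]
ft_force: [-0.2, 0.2, 0.1]
grip_width: 0.0
grasp_force: 0.0
pos [ 0.585  -0.0784  0.1947] F [-0.17  0.16  0.09] t 12.05
rows per tenth [ 0.242  0.187 -0.037] [-0.     0.375 -0.   ] full [ 2.42  1.87 -0.37] [-0.    3.75 -0.  ]
```

```bash
python3 -m pendant '[[0.25,0.2,-0.1,0,0.4,0,-1],[0.6,0.45,-0.25,0,0.8,0,-1],[0.9,0.7,-0.4,0,1.2,0,-1],[1.25,0.95,-0.5,0,1.7,0,-1],[1.6,1.2,-0.5,0,2.2,0,-1],[1.9,1.45,-0.45,0,2.7,0,-1],[2.2,1.7,-0.4,0,3.2,0,-1],[2.42,1.87,-0.37,0,3.75,0,-1],[2.42,1.87,-0.37,0,3.75,0,-1],[2.42,1.87,-0.37,0,3.75,0,-1]]'; python3 u.py .471 .015 .032 0;
```

```text
clock: 13.3
position: [0.4713, 0.0146, 0.1504]
ee_rot: [0.0, 1.0, -0.0, 0.001]
ft_force: [-0.1, 0.0, -0.9]
grip_width: -0.002
grasp_force: 0.0
pos [0.4713 0.0146 0.1504] F [-0.07  0.05 -0.94] t 13.3
rows per tenth [0.001 0.001 0.237] [-0.     0.001 -0.001] full [0.01 0.01 2.37] [-0.    0.01 -0.01]
```

```bash
python3 -m pendant '[[0,0,0.4,0,0,0,-1],[0,0,0.9,0,0,0,-1],[0,0,1.4,0,0,0,-1],[0,0,1.9,0,0,0,-1],[0,0,2.37,0,0,0,-1],[0,-0.2,2.37,0,0,0,-1],[0,-0.3,2.37,0,0,0,-1],[0,-0.4,2.37,0,0,0,-1],[0,-0.4,2.37,0,0,0,-1],[0,-0.4,2.37,0,0,0,-1]]'; python3 -m pendant '[[0,-0.06,0,0,0,0,-1],[0,-0.12,0,0,0,0,-1],[0,-0.18,0,0,0,0,-1],[0,-0.24,0,0,0,0,-1],[0,-0.3,0,0,0,0,-1],[0,-0.36,0,0,0,0,-1],[0,-0.42,0,0,0,0,-1],[0,-0.48,0,0,0,0,-1],[0,-0.54,0,0,0,0,-1],[0,-0.57,0,0,0,0,-1]]'
cat > tin.py <<'E'
from h import *
for c in("scene","top"):
    p,d=manip.camera(c); cv2.imwrite(f"pics/{c}_last.png",p[:,:,::-1]); W=cloud(c,d)
    m=(np.abs(W[...,2]-.056)<.009)&(np.abs(W[...,0]-.49)<.07)&(np.abs(W[...,1]+.08)<.06)&(p.min(2)>90)&(np.ptp(p.astype(int),2)<45) 
    n,l,s,ce=cv2.connectedComponentsWithStats(m.astype(np.uint8))
    i=1+np.argmax(s[1:,4]); h=cv2.convexHull(W[l==i][:,:2].astype(np.float32))[:,0]
    print(c,s[i],cv2.minEnclosingCircle(h),circ(h.astype(float)))
E
python3 tin.py
```

```text
clock: 14.55
position: [0.4712, -0.0047, 0.0321]
ee_rot: [0.0, 1.0, 0.0, 0.0]
ft_force: [0.1, 0.4, 0.2]
grip_width: -0.001
grasp_force: 0.0
clock: 15.8
position: [0.471, -0.0336, 0.0318]
ee_rot: [0.0, 1.0, 0.0, 0.0]
ft_force: [-0.8, 2.2, 1.8]
grip_width: 0.001
grasp_force: 1.4
scene [289 294  31  27 608] ((0.4697026312351227, -0.09111561626195908), 0.038581982254981995) (array([ 0.46960364, -0.09175105]), np.float64(0.037393832119322824))Traceback (most recent call last):
  File "tin.py", line 6, in <module>
    i=1+np.argmax(s[1:,4]); h=cv2.convexHull(W[l==i][:,:2].astype(np.float32))[:,0]
        ~~~~~~~~~^^^^^^^^^
    return _wrapfunc(a, 'argmax', axis=axis, out=out, **kwds)
    return bound(*args, **kwds)
ValueError: attempt to get argmax of an empty sequence
```

```bash
python3 -m pendant '[[0,0.2,0,0,0,0,-1],[0,0.4,0,0,0,0,-1],[0,0.4,-0.5,0,0,0,-1],[0,0.4,-1.1,0,0,0,-0.5],[0,0.4,-1.7,0,0,0,0.1],[0.3,0,-2,0,0,0,0.1],[0.6,-0.3,-2,0,0,0,0.1],[1,-0.6,-2,0,0,0,0.1],[1.3,-0.99,-2,0,0,0,0.1],[1.3,-0.99,-2,0,0,0,0.1]]'; python3 tin.py; python3 u.py .406 -.083 .03 0
```

```text
clock: 17.15
position: [0.4047, -0.0842, 0.1313]
ee_rot: [0.001, 1.0, 0.0, -0.0]
ft_force: [0.6, 0.3, 0.2]
grip_width: 0.547
grasp_force: 0.0
scene [289 293  31  28 603] ((0.4702640771865845, -0.09154004603624344), 0.03899607062339783) (array([ 0.47042791, -0.09115927]), np.float64(0.037810553890746286))
top [370 214  29  29 638] ((0.4715723395347595, -0.0880594328045845), 0.038083337247371674) (array([ 0.47196738, -0.08786538]), np.float64(0.037253665325641))
pos [ 0.406  -0.0828  0.1316] F [ 0.29 -0.1  -0.32] t 17.25
rows per tenth [-0.    -0.     0.203] [ 0.     0.    -0.001] full [-0.   -0.    2.03] [ 0.    0.   -0.01]
```

```bash
python3 -m pendant '[[0,0,0.5,0,0,0,0.1],[0,0,1,0,0,0,0.1],[0,0,1.5,0,0,0,0.1],[0,0,2.03,0,0,0,0.1],[-0.2,0,2.03,0,0,0,0.1],[-0.35,0,2.03,0,0,0,0.1],[-0.5,0,2.03,0,0,0,0.1],[-0.6,0,2.03,0,0,0,0.1],[-0.7,0,2.03,0,0,0,0.1],[-0.8,0,2.03,0,0,0,0.1]]'; python3 tin.py
```

```text
clock: 18.5
position: [0.4463, -0.0829, 0.0304]
ee_rot: [0.0, 1.0, 0.0, 0.0]
ft_force: [-2.1, -0.9, 1.4]
grip_width: 0.549
grasp_force: 1.0
scene [306 289  18  25 329] ((0.4978782832622528, -0.09077640622854233), 0.03594892844557762) (array([ 0.49875664, -0.09022531]), np.float64(0.02912840060257099))
top [368 208  25  24 358] ((0.49110037088394165, -0.08015191555023193), 0.037216667085886) (array([ 0.49205746, -0.08048739]), np.float64(0.034925300876594054))
```

```bash
python3 - <<'E'
import cv2,numpy as np
a=cv2.imread("pics/scene_last.png")[240:350,260:400]; b=cv2.imread("pics/top_last.png")[160:270,320:460]
cv2.imwrite("pics/c2.png",cv2.resize(np.hstack([a,b]),None,fx=2.8,fy=2.8,interpolation=2))
E
```

```text
(no output)
```

View pics/c2.png

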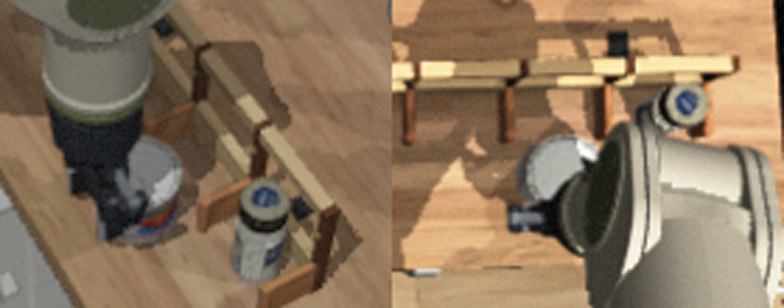

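The tin (top crop, about 559,170) lies between the gap 3 dividers (508 and 604) and is upright, so I push on.

```bash
python3 -m pendant '[[-0.08,0,0,0,0,0,0.1],[-0.16,0,0,0,0,0,0.1],[-0.24,0,0,0,0,0,0.1],[-0.32,0,0,0,0,0,0.1],[-0.4,0,0,0,0,0,0.1],[-0.48,0,0,0,0,0,0.1],[-0.56,0,0,0,0,0,0.1],[-0.64,0,0,0,0,0,0.1],[-0.72,0,0,0,0,0,0.1],[-0.8,0,0,0,0,0,0.1]]'; python3 -m pendant '[[-0.03,0,0,0,0,0,0.1],[-0.06,0,0,0,0,0,0.1],[-0.09,0,0,0,0,0,0.1],[-0.12,0,0,0,0,0,0.1],[-0.12,0,0,0,0,0,0.1],[-0.12,0,0,0,0,0,0.1],[-0.12,0,0,0,0,0,0.1],[-0.12,0,0,0,0,0,0.1],[-0.12,0,0,0,0,0,0.1],[-0.12,0,0,0,0,0,0.1]]'; python3 tin.py
```

```text
clock: 19.85
position: [0.4863, -0.0828, 0.0303]
ee_rot: [0.0, 1.0, 0.0, 0.0]
ft_force: [-1.6, -0.5, 0.9]
grip_width: 0.551
grasp_force: 0.8
clock: 21.1
position: [0.4921, -0.0828, 0.0303]
ee_rot: [0.0, 1.0, 0.0, 0.0]
ft_force: [-0.1, 0.1, -0.1]
grip_width: 0.547
grasp_force: 0.0
scene [323 282  16  24 223] ((0.5412740707397461, -0.0897960439324379), 0.03528353199362755) (array([ 0.54404875, -0.09140514]), np.float64(0.026030815626169785))
top [367 196  21  19 247] ((0.5350264310836792, -0.07373242825269699), 0.03331485390663147) (array([ 0.53278558, -0.07534775]), np.float64(0.030439899052196122))
```

```bash
python3 -m pendant '[[-0.02,0,0,0,0,0,0.1],[-0.04,0,0,0,0,0,0.1],[-0.06,0,0,0,0,0,0.1],[-0.06,0,0,0,0,0,0.1],[-0.06,0,0,0,0,0,0.1],[-0.06,0,0,0,0,0,0.1],[-0.06,0,0,0,0,0,0.1],[-0.06,0,0,0,0,0,0.1],[-0.06,0,0,0,0,0,0.1],[-0.06,0,0,0,0,0,0.1]]'
```

```text
clock: 22.45
position: [0.495, -0.0828, 0.0303]
ee_rot: [0.0, 1.0, 0.0, 0.0]
ft_force: [-1.0, -0.9, -1.0]
grip_width: 0.554
grasp_force: 0.5
```

```bash
python3 -m pendant '[[-0.02,0,0,0,0,0,0.1],[-0.03,0,0,0,0,0,0.1],[-0.04,0,0,0,0,0,0.1],[-0.05,0,0,0,0,0,0.1],[-0.05,0,0,0,0,0,0.1],[-0.05,0,0,0,0,0,0.1],[-0.05,0,0,0,0,0,0.1],[-0.05,0,0,0,0,0,0.1],[-0.05,0,0,0,0,0,0.1],[-0.05,0,0,0,0,0,0.1]]'
```

```text
clock: 23.7
position: [0.4965, -0.0829, 0.03]
ee_rot: [0.0, 1.0, 0.0, -0.001]
ft_force: [-6.2, 0.7, 5.0]
grip_width: 0.548
grasp_force: 3.5
```

```bash
python3 -m pendant '[[-0.01,0,0,0,0,0,0.1],[-0.02,0,0,0,0,0,0.1],[-0.02,0,0,0,0,0,0.1],[-0.02,0,0,0,0,0,0.1],[-0.02,0,0,0,0,0,0.1],[-0.02,0,0,0,0,0,0.1],[-0.02,0,0,0,0,0,0.1],[-0.02,0,0,0,0,0,0.1],[-0.02,0,0,0,0,0,0.1],[-0.02,0,0,0,0,0,0.1]]';  python3 -m pendant '[[0.1,0,0,0,0,0,0.1],[0.3,0,0,0,0,0,0.1],[0.7,0,0,0,0,0,0.1],[1.2,0,0,0,0,0,0.1],[1.6,0,0,0,0,0,0.1],[1.6,0.5,-0.8,0,0,0,0.1],[1.6,1.2,-1.8,0,0,0,0.1],[1.6,2.2,-2.6,0,0,0,0.1],[1.6,3.4,-3,0,0,0,0.1],[1.6,4.5,-3,0,0,0,0.1]]'; python3 tin.py; python3 - <<'E'
import cv2,numpy as np
a=cv2.imread("pics/scene_last.png")[240:350,260:400]; b=cv2.imread("pics/top_last.png")[160:270,320:460]
cv2.imwrite("pics/c3.png",cv2.resize(np.hstack([a,b]),None,fx=2.8,fy=2.8,interpolation=2))
E
```

```text
clock: 24.95
position: [0.4967, -0.0829, 0.0299]
ee_rot: [0.0, 1.0, 0.0, -0.002]
ft_force: [-9.5, 0.0, 6.9]
grip_width: 0.549
grasp_force: 6.2
clock: 26.2
position: [0.4192, 0.1445, 0.1825]
ee_rot: [0.0, 1.0, 0.002, 0.002]
ft_force: [1.5, 0.5, 0.6]
grip_width: 0.548
grasp_force: 0.0
scene [311 281  30  27 553] ((0.5340990424156189, -0.0844903439283371), 0.03926190361380577) (array([ 0.53335879, -0.08457487]), np.float64(0.037046492609912274))
top [366 195  29  23 535] ((0.5379920601844788, -0.08101610839366913), 0.038218069821596146) (array([ 0.53661278, -0.08062854]), np.float64(0.036610321066358066))
```

View pics/c3.png

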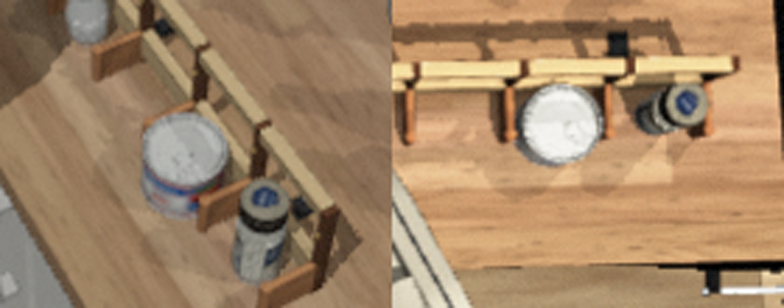

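The tin stands upright in the third gap, between the dividers at columns 508 and 610. It measures x ≈ 0.536, which is the home position, and the arm is clear.

```bash
python3 -c "
from workcell import manip
print(manip.hand_in())"
```

```text
the job is handed in; nothing more can be done
None
```

The job is handed in, with no verdict returned: the fingertips ran along the rail from the first gap to the third, and the tin was then pushed into the third gap, upright and against the back stop, leaving the other items untouched.

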